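# Move drill cores to the storage rack in the same order

## Task

Move the four concrete drill cores from the aluminium carrying rack to the plywood storage rack, one core standing upright in each pocket, in the same order from left to right (as seen from the robot) as they stand in the carrying rack at the start. The order is the only record of where each core was drilled, and the cores chip: set them down gently, and do not drop, bang or tip them over.

Things in the scene. Friction and masses are not known exactly. Their poses are not given: they have to be found in the camera images.
- rack_a: carrying rack, fixed: aluminium tray 96 x 335 mm, rails and cross bars to 36 mm above the desk, end plates 60 mm high. Origin: centre of its underside, on the desk. Its y axis runs along the row, within 0.2 rad of the world's y (robot's left). Places at y = +120, +40, -40, -120 mm (left to right seen from the robot), x = 0, each with a rubber seat, top 14 mm above the desk
- rack_b: storage rack, fixed, empty: plywood tray 88 x 352 mm, 34 mm high; four pockets 72 x 72 mm, floor 8 mm above the desk, walls 8 mm. Origin: centre of its underside, on the desk. y axis along the row, within 0.2 rad of the world's y (robot's left). Pocket centres at y = +120, +40, -40, -120 mm (left to right seen from the robot), x = 0. Either rack may be the left one
- seat1: black round rubber seat of the carrying rack, 66 mm across, 8 mm thick, fixed; core1 stands on it at the start, and it stays in its place when the core is gone. Which of the rack's four places it has differs from start to start. Origin: centre of its underside, 6 mm above the desk
- seat2: black round rubber seat of the carrying rack, 66 mm across, 8 mm thick, fixed; core2 stands on it at the start, and it stays in its place when the core is gone. Which of the rack's four places it has differs from start to start. Origin: centre of its underside, 6 mm above the desk
- seat3: black round rubber seat of the carrying rack, 66 mm across, 8 mm thick, fixed; core3 stands on it at the start, and it stays in its place when the core is gone. Which of the rack's four places it has differs from start to start. Origin: centre of its underside, 6 mm above the desk
- seat4: black round rubber seat of the carrying rack, 66 mm across, 8 mm thick, fixed; core4 stands on it at the start, and it stays in its place when the core is gone. Which of the rack's four places it has differs from start to start. Origin: centre of its underside, 6 mm above the desk
- core1_center (a point): concrete drill core, a grey cylinder 48 mm across and 86 mm long (the shortest of the four), about 0.4 kg, standing upright and loose on seat1. Point: on its axis, half-way up; z axis along the core, up
- core2_center (a point): concrete drill core, a grey cylinder 48 mm across and 98 mm long (the second shortest of the four), about 0.4 kg, standing upright and loose on seat2. Point: on its axis, half-way up; z axis along the core, up
- core3_center (a point): concrete drill core, a grey cylinder 48 mm across and 110 mm long (the second longest of the four), about 0.5 kg, standing upright and loose on seat3. Point: on its axis, half-way up; z axis along the core, up
- core4_center (a point): concrete drill core, a grey cylinder 48 mm across and 122 mm long (the longest of the four), about 0.5 kg, standing upright and loose on seat4. Point: on its axis, half-way up; z axis along the core, up

How it is judged (in metres and radians):
At the end, for the whole second after the job is handed in: Each core stands upright (within 0.1 rad) on the floor of the storage rack's pocket that has the same place in the row, counted from the left, as the seat on which it stood in the carrying rack (centre within 15 mm of the pocket's centre along each side, height within 5 mm), released and at rest (((y of seat1 in the frame of rack_a between 0.09 and 0.15 m and y of core1_center in the frame of rack_b between 0.105 and 0.135 m) or (y of seat1 in the frame of rack_a between 0.01 and 0.07 m and y of core1_center in the frame of rack_b between 0.025 and 0.055 m) or (y of seat1 in the frame of rack_a between -0.07 and -0.01 m and y of core1_center in the frame of rack_b between -0.055 and -0.025 m) or (y of seat1 in the frame of rack_a between -0.15 and -0.09 m and y of core1_center in the frame of rack_b between -0.135 and -0.105 m)) and x of core1_center in the frame of rack_b between -0.015 and 0.015 m and z of core1_center in the frame of rack_b between 0.046 and 0.056 m and angle between each of core1_center, core2_center, core3_center, core4_center's own z axis and vertical below 0.1 rad and linear speed of each of core1, core2, core3, core4 below 0.02 m/s and angular speed of each of core1, core2, core3, core4 below 0.2 rad/s and ((y of seat2 in the frame of rack_a between 0.09 and 0.15 m and y of core2_center in the frame of rack_b between 0.105 and 0.135 m) or (y of seat2 in the frame of rack_a between 0.01 and 0.07 m and y of core2_center in the frame of rack_b between 0.025 and 0.055 m) or (y of seat2 in the frame of rack_a between -0.07 and -0.01 m and y of core2_center in the frame of rack_b between -0.055 and -0.025 m) or (y of seat2 in the frame of rack_a between -0.15 and -0.09 m and y of core2_center in the frame of rack_b between -0.135 and -0.105 m)) and x of core2_center in the frame of rack_b between -0.015 and 0.015 m and z of core2_center in the frame of rack_b between 0.052 and 0.062 m and ((y of seat3 in the frame of rack_a between 0.09 and 0.15 m and y of core3_center in the frame of rack_b between 0.105 and 0.135 m) or (y of seat3 in the frame of rack_a between 0.01 and 0.07 m and y of core3_center in the frame of rack_b between 0.025 and 0.055 m) or (y of seat3 in the frame of rack_a between -0.07 and -0.01 m and y of core3_center in the frame of rack_b between -0.055 and -0.025 m) or (y of seat3 in the frame of rack_a between -0.15 and -0.09 m and y of core3_center in the frame of rack_b between -0.135 and -0.105 m)) and x of core3_center in the frame of rack_b between -0.015 and 0.015 m and z of core3_center in the frame of rack_b between 0.058 and 0.068 m and ((y of seat4 in the frame of rack_a between 0.09 and 0.15 m and y of core4_center in the frame of rack_b between 0.105 and 0.135 m) or (y of seat4 in the frame of rack_a between 0.01 and 0.07 m and y of core4_center in the frame of rack_b between 0.025 and 0.055 m) or (y of seat4 in the frame of rack_a between -0.07 and -0.01 m and y of core4_center in the frame of rack_b between -0.055 and -0.025 m) or (y of seat4 in the frame of rack_a between -0.15 and -0.09 m and y of core4_center in the frame of rack_b between -0.135 and -0.105 m)) and x of core4_center in the frame of rack_b between -0.015 and 0.015 m and z of core4_center in the frame of rack_b between 0.064 and 0.074 m); the robot touches nothing.
It fails at once if a core is dropped into the storage rack (its speed passes 0.6 m/s in the last 30 mm above the pocket floor: a fall of about 20 mm) ((x of core1_center in the frame of rack_b between -0.045 and 0.045 m and y of core1_center in the frame of rack_b between -0.165 and 0.165 m and z of core1_center in the frame of rack_b below 0.081 m and linear speed of core1 above 0.6 m/s) or (x of core2_center in the frame of rack_b between -0.045 and 0.045 m and y of core2_center in the frame of rack_b between -0.165 and 0.165 m and z of core2_center in the frame of rack_b below 0.087 m and linear speed of core2 above 0.6 m/s) or (x of core3_center in the frame of rack_b between -0.045 and 0.045 m and y of core3_center in the frame of rack_b between -0.165 and 0.165 m and z of core3_center in the frame of rack_b below 0.093 m and linear speed of core3 above 0.6 m/s) or (x of core4_center in the frame of rack_b between -0.045 and 0.045 m and y of core4_center in the frame of rack_b between -0.165 and 0.165 m and z of core4_center in the frame of rack_b below 0.099 m and linear speed of core4 above 0.6 m/s)).
It fails at once if a core is tipped over (leans more than 0.6 rad) (angle between any of core1_center, core2_center, core3_center, core4_center's own z axis and vertical above 0.6 rad).
It fails at once if a core is banged against the storage rack (contact force above 100 N) (contact force between any of core1, core2, core3, core4 and rack_b above 100 N).
It also fails if it takes over 115 s, if anything falls off the work surface, if the arm or the gripper's body presses on something with over 40 N, if the wrist force passes 120 N, or if a joint passes its speed limit or range.

## Robot

A 6-joint arm with a two-finger parallel gripper is mounted at the origin on the work surface. World frame = base frame: x ahead of the robot, y to its left, z up, the work surface at z = 0. Lengths are in mm, angles in degrees, forces in N, time in s.
With the tool pointing down it reaches from about 300 to 850 mm from the base axis. Payload 4.2 kg.
Tool frame: the origin (TCP) lies at the very end of the fingers, on their centre line; the grasp point (between the pads) lies 19 mm behind it; x points along the fingers, y is the direction in which the jaws open and shut, and the axes are right-handed (so a half turn about x gives the same grasp; the last joint's range is limited). The gripper opens to 91 mm and grips with 3 to 60 N. Pads are 32 mm wide; open, the fingers measure 118 mm over their backs; the gripper's body (76 mm by 178 mm) begins 60 mm behind the grasp point.
Start: joints at [72.594, 18.312, 89.639, -0, 72.044, -1.146], TCP at [161.005, 552.015, 213.976] pointing down, gripper open.
Joint ranges: [-177.97, 177.97], [-48.28, 115.42], [12.27, 149.76], [-77.06, 257.06], [2.81, 150.46], [-146.56, 146.56]. Speed limits (degrees/s): [147.25, 147.25, 180, 180, 180, 180].

## Interface

Orientations are given as [roll, pitch, yaw] about the fixed x, y, z axes, in that order (R = Rz(yaw) Ry(pitch) Rx(roll)).
In Python, from workcell import sensors, grab_frame, job_done, finder gives the robot as it stands.
- The arm moves only by the tool play_rows, never from a script. Its argument "motion" is a list of rows, each a list of 5 numbers: the shift along the world's x, y, z in m, then the turn about the world's z in rad, then the opening, from 0 (shut) to 1 (fully open). In form: [[tx, ty, tz, roll, fingers], ...]. A call has exactly 8 rows; each row is the pose to reach, as a shift and turn from the pose commanded when the call began; what a row does not reach only later rows make up. A row lasts 1/12 s, in which the tool goes at most 41.7 mm and 7.16 degrees, less where a joint would pass 70% of its speed; a pose out of reach is approached as far as the arm can. A call with a gripper value outside its range is refused whole. The fingers move at their own pace and stop on an object; "squeeze" is the grip in N (left out, the last holds). Time passes only in rows, so rows that repeat a pose let the fingers close, or fill a call up. It gives the time, the measured TCP pose, the force and the opening at its end, in the units of the state.
- sensors.state(): the state, without advancing time (a new reading comes with each control period).
- grab_frame(name): name is "scene" or "top" or "wrist"; returns a dict with "img" (400x640x3 uint8, blue, green, red), "fx", "fy", "cx", "cy" (pixels), "k1" (the pictures are not rectified: a ray, as slopes to the right and down, at radius r is drawn at 1 + k1 r^2 times it, then the intrinsics apply), "rvec" (rotation vector, rad) and "tvec" (3), from world to camera coordinates, as OpenCV has them; the wrist camera has in their place "tool_from_camera" (4x4, takes a point from camera to tool coordinates, whose origin is the TCP and whose axes are the tool frame's). Camera axes: x right, y down, z forward; pixel columns grow to the right and rows downward; lengths in mm; the calibration is good to about 2 mm. A picture is of the moment at which its call begins: read the wrist's pose just before it. There is no depth.
- job_done(): hands the job in, once; it reports no verdict.
Trained networks look in a picture, given as the dict that the camera call returned (one of the last four; its "shot" number tells which), for a name from the list of things; names that differ only in an ending like _2 or _b are one class to them, and where a whole thing is asked for, a point or a joint stands for the part that bears it (a point fixed in the world has none). Each returns a list of dicts, best first, with "conf" (0 to 1); they miss things now and then, are a little off and sometimes report something else, mostly with a low value. They report only what shows in the picture. A call takes as long as a camera call.
- finder.spot_in(picture, label): "point" ([column, row] in pixels, amid what is visible of it).
- finder.spot_point(picture, label): "point" ([column, row] in pixels: a listed point, or the origin of a listed thing).
The state is a dict: "time_s": time; "qpos": joint angles; "qvel": joint speeds; "effort": joint torques, N m; "ee_pos": TCP position; "ee_rot": TCP orientation; "force": force on the tool from outside, world axes, zero at the start; "torque": the same for the moment, N m; "gripper_width": finger opening in mm.
Only numpy, scipy, OpenCV 4.12 (cv2) and the standard library are available. Lean on these libraries where they do the work, as an engineer would, in place of code of your own. Each camera call takes 0.05 s, during which the arm holds its last target.

## Working session

There is one attempt and no reset: what is moved stays moved. The work goes in short steps, Python scripts to look and compute and a tool call to move; the robot and the scene stay as the last step left them, time stands still between calls to the robot, and variables do not carry over. Pictures are saved under pics/ and viewed, and the job is handed in when it is done.

Besides the shell and the picture viewer there is one more tool, called by a JSON object that holds its "fn" and its "kwargs", one argument or row to a line. play_rows: Moves the arm, as the interface text tells. Its arguments: {"type":"object","properties":{"motion":{"type":"array","items":{"type":"array","items":{"type":"number"}}},"squeeze":{"type":"number"}},"required":["motion"]}

```bash
ls; mkdir -p pics; python3 - <<'E'
from workcell import sensors, grab_frame
import cv2
print(sensors.state())
for n in ["scene","top","wrist"]:
    f=grab_frame(n); cv2.imwrite(f"pics/{n}0.png",f["img"]); print({k:v for k,v in f.items() if k!="img"})
E
```

```text
pics
{'time_s': 0.0, 'qpos': array([ 7.25911767e+01,  1.83518731e+01,  8.97049647e+01,  5.56771944e-05,
        7.20416552e+01, -1.14514803e+00]), 'qvel': array([-0.06650559,  0.00903469, -0.01961727, -0.02217877, -0.02461727,
        0.0933271 ]), 'effort': array([-3.51048784e-04, -4.12468636e+01, -2.31977230e+01,  7.27864774e-02,
        4.54061979e-02, -1.29646214e-04]), 'ee_pos': array([160.88106781, 551.53364288, 213.12769745]), 'ee_rot': array([ -91.17594164,   89.90150691, -107.43963411]), 'force': array([ 0.88610692,  0.44183819, -0.57548387]), 'torque': array([0.0132726 , 0.02260022, 0.01798314]), 'gripper_width': 91.13315964436528}
{'fx': 466.3093651295722, 'fy': 466.3093651295722, 'cx': 329.036391484021, 'cy': 201.55938383713718, 'k1': -0.05088841832287682, 'rvec': array([ 1.97687291,  1.30132132, -0.60006803]), 'tvec': array([-214.56077024, -252.42141196, 1389.43489809]), 'shot': 1}
{'fx': 391.5116868602264, 'fy': 391.5116868602264, 'cx': 324.9161750468181, 'cy': 194.7964702504795, 'k1': -0.06334372639501408, 'rvec': array([ 2.12766951, -2.10634135,  0.20759138]), 'tvec': array([ -2.80422874, 535.54192747, 780.26996956]), 'shot': 2}
{'fx': 286.2807210336576, 'fy': 286.2807210336576, 'cx': 317.5944920293732, 'cy': 199.11902168610038, 'k1': 0.01146627489315322, 'tool_from_camera': array([[-6.52065378e-04, -2.79590987e-01,  9.60118979e-01,
        -1.70856943e+02],
       [ 9.99999787e-01, -1.44260851e-04,  6.37141041e-04,
         5.64199282e-01],
       [-3.96313116e-05,  9.60119190e-01,  2.79591022e-01,
        -8.03123030e+01],
       [ 0.00000000e+00,  0.00000000e+00,  0.00000000e+00,
         1.00000000e+00]]), 'shot': 3}
```

View pics/top0.png

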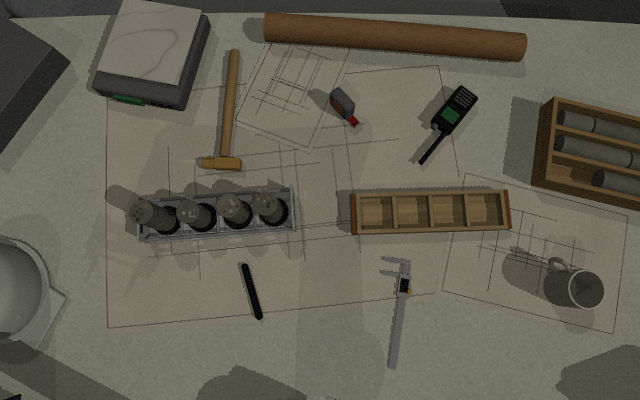

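View pics/scene0.png

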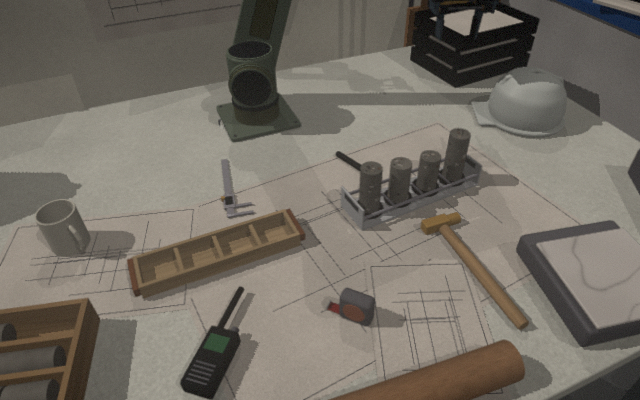

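View pics/wrist0.png

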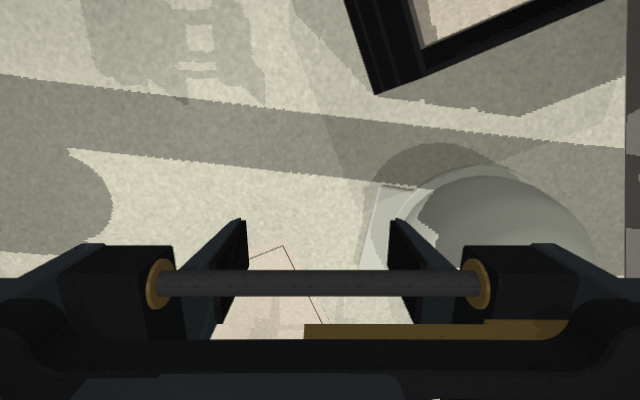

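Left of the robot: carrying rack with cores in the top image at about (150,212), (195,212), (237,209) and (270,207), tallest leftmost. The storage rack is on the right, its pockets from (376,212) to (486,212). The scene view shows the robot from the front and agrees.

```bash
cat > h.py <<'E'
import numpy as np, cv2
from workcell import sensors, grab_frame, finder
def K(f): return np.array([[f["fx"],0,f["cx"]],[0,f["fy"],f["cy"]],[0,0,1.]])
def dist(f): return np.array([f["k1"],0,0,0.])
def pose(f):
    if "rvec" in f: 
        R=cv2.Rodrigues(f["rvec"])[0]; return R,np.array(f["tvec"])
    from scipy.spatial.transform import Rotation as Ro
    s=f["state"]; T=np.eye(4); T[:3,:3]=Ro.from_euler("xyz",s["ee_rot"],degrees=True).as_matrix(); T[:3,3]=s["ee_pos"]
    C=np.linalg.inv(T@f["tool_from_camera"]); return C[:3,:3],C[:3,3]
def ray(f,p):
    u=cv2.undistortPoints(np.array([[p]],float),K(f),dist(f))[0,0]
    R,t=pose(f); d=R.T@np.array([u[0],u[1],1]); return -R.T@t, d/np.linalg.norm(d)
def atz(f,p,z):
    o,d=ray(f,p); return o+d*(z-o[2])/d[2]
def proj(f,P):
    R,t=pose(f); return cv2.projectPoints(np.array(P,float).reshape(-1,3),cv2.Rodrigues(R)[0],t,K(f),dist(f))[0][:,0]
def wrist():
    s=sensors.state(); f=grab_frame("wrist"); f["state"]=s; return f
def tri(obs):
    A=np.zeros((3,3));b=np.zeros(3)
    for f,p in obs:
        o,d=ray(f,p);M=np.eye(3)-np.outer(d,d);A+=M;b+=M@o
    return np.linalg.solve(A,b)
E
python3 - <<'E'
from h import *
np.set_printoptions(precision=1,suppress=True)
a=grab_frame("top");b=grab_frame("scene")
for n,z in [("rack_a",0),("rack_b",0)]+[(f"seat{i}",6) for i in (1,2,3,4)]+[(f"core{i}_center",14+l/2) for i,l in zip((1,2,3,4),(86,98,110,122))]:
    ra=finder.spot_point(a,n)[:3]; rb=finder.spot_point(b,n)[:3]
    print(n)
    for r in ra: print("  top",r["point"],r["conf"],atz(a,r["point"],z)[:2])
    for r in rb: print("  scene",r["point"],r["conf"],atz(b,r["point"],z)[:2])
    if ra and rb: print("  tri",tri([(a,ra[0]["point"]),(b,rb[0]["point"])]))
f=a
i=cv2.resize(f["img"][170:260,120:320],None,fx=4,fy=4,interpolation=cv2.INTER_CUBIC);cv2.imwrite("pics/ta.png",i)
i=cv2.resize(f["img"][170:260,335:535],None,fx=4,fy=4,interpolation=cv2.INTER_CUBIC);cv2.imwrite("pics/tb.png",i)
E
```

```text
rack_a
  top [429.1, 216.5] 0.88 [ 498.6 -232.3]
  top [218.2, 212.9] 0.79 [502.1 243.1]
  scene [220.3, 258.4] 0.8 [ 513.3 -231.2]
  scene [411.2, 197.6] 0.71 [503.7 230.9]
  tri [ 501.  -232.9  -11.6]
rack_b
  top [429.1, 216.5] 0.88 [ 498.6 -232.3]
  top [218.2, 212.9] 0.79 [502.1 243.1]
  scene [220.3, 258.4] 0.8 [ 513.3 -231.2]
  scene [411.2, 197.6] 0.71 [503.7 230.9]
  tri [ 501.  -232.9  -11.6]
seat1
  top [203.2, 215.6] 0.72 [494.6 275.1]
  top [238.2, 213.3] 0.59 [500.8 196.3]
  top [168.5, 217.7] 0.55 [488.9 353.9]
  scene [449.6, 178.3] 0.59 [484.  351.8]
  scene [424.3, 189.0] 0.53 [494.6 272. ]
  scene [369.5, 208.2] 0.51 [503.5 119.7]
  tri [505.2 296.6  29.7]
seat2
  top [203.2, 215.6] 0.72 [494.6 275.1]
  top [238.2, 213.3] 0.59 [500.8 196.3]
  top [168.5, 217.7] 0.55 [488.9 353.9]
  scene [449.6, 178.3] 0.59 [484.  351.8]
  scene [424.3, 189.0] 0.53 [494.6 272. ]
  scene [369.5, 208.2] 0.51 [503.5 119.7]
  tri [505.2 296.6  29.7]
seat3
  top [203.2, 215.6] 0.72 [494.6 275.1]
  top [238.2, 213.3] 0.59 [500.8 196.3]
  top [168.5, 217.7] 0.55 [488.9 353.9]
  scene [449
[... 240 characters left out ...]
217.7] 0.55 [488.9 353.9]
  scene [449.6, 178.3] 0.59 [484.  351.8]
  scene [424.3, 189.0] 0.53 [494.6 272. ]
  scene [369.5, 208.2] 0.51 [503.5 119.7]
  tri [505.2 296.6  29.7]
core1_center
  top [192.9, 214.1] 0.57 [490.3 281.1]
  scene [424.2, 168.9] 0.65 [481.  272.7]
  tri [487.4 273.8  63.1]
core2_center
  top [232.5, 208.5] 0.68 [502.3 195.9]
  scene [401.0, 182.5] 0.67 [510.  192.7]
  tri [503.3 197.4  56.6]
core3_center
  top [266.1, 206.6] 0.6 [506.1 124.5]
  top [155.5, 215.3] 0.48 [485.1 356.3]
  scene [368.1, 185.7] 0.68 [497.  116.1]
  tri [503.3 118.5  74.3]
core4_center
  top [158.3, 216.5] 0.73 [481.8 347.5]
  scene [452.6, 159.7] 0.87 [496.5 338.5]
  tri [483.  351.6  62.7]
```

View pics/ta.png

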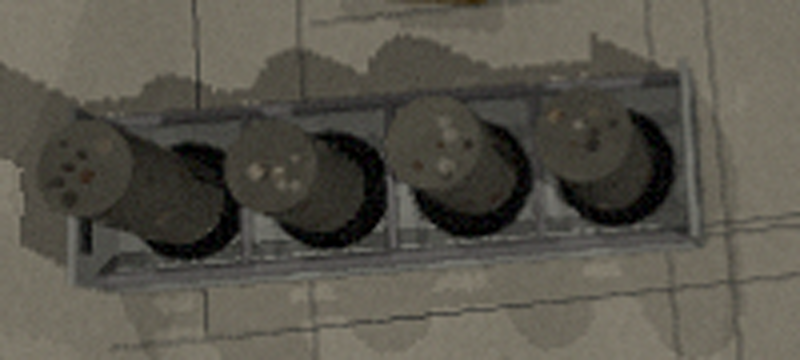

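View pics/tb.png

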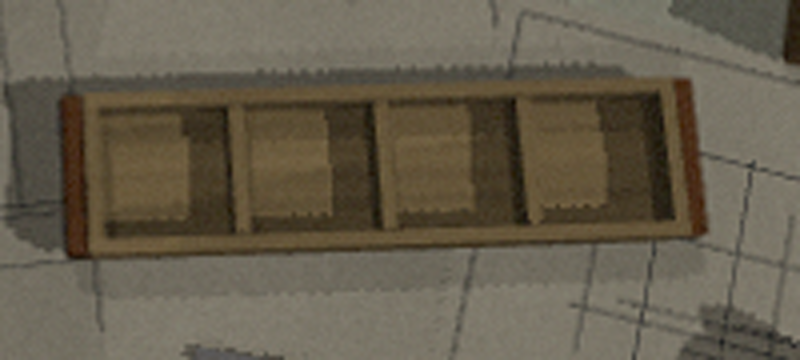

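```bash
python3 - <<'E'
from h import *
from scipy.optimize import least_squares
np.set_printoptions(precision=1,suppress=True)
a=grab_frame("top")
R,t=pose(a);print("cam",-R.T@t)
tops=[(85,168),(270,167),(435,143),(585,135)]
for p,z in zip(tops,(136,100,112,124)):
    q=np.array(p)/4+(120,170); print(z,atz(a,q,z)[:2])
# rack_b
obj=np.array([(44,176),(-44,176),(44,-176),(-44,-176)],float)
px=np.array([(62,97),(68,258),(690,80),(707,235)])/4+(335,170)-.4
W=np.array([atz(a,p,34)[:2] for p in px]);print(W)
def tr(v,o): c,s=np.cos(v[2]),np.sin(v[2]); return o@np.array([[c,s],[-s,c]])+v[:2]
r=least_squares(lambda v:(tr(v,obj)-W).ravel(),[500,-230,0]);print("b",r.x[:2],r.x[2],r.fun)
b=r.x
ca=np.array([496,235.7,0.075])
def draw(f,v,o,z,img,col):
    P=np.c_[tr(v,o),np.full(len(o),z)]
    cv2.polylines(img,[np.int32(proj(f,P)*4*4)],True,col,1,cv2.LINE_AA,2)
s=grab_frame("scene")
for f,n in ((a,"top"),(s,"scene")):
    img=cv2.resize(f["img"],None,fx=4,fy=4,interpolation=cv2.INTER_CUBIC)
    rect=lambda hx,hy,cy=0:np.array([(hx,hy+cy),(hx,cy-hy),(-hx,cy-hy),(-hx,cy+hy)],float)
    draw(f,b,rect(44,176),34,img,(0,0,255)); draw(f,b,rect(44,176),0,img,(255,0,0))
    for y in (120,40,-40,-120):
        draw(f,b,rect(36,36,y),34,img,(0,255,0)); draw(f,b,rect(36,36,y),8,img,(255,255,0))
    draw(f,ca,rect(48,167.5),0,img,(255,0,0)); 
    th=np.linspace(0,2*np.pi,40)[:-1]
    circ=lambda r,y:np.c_[r*np.cos(th),r*np.sin(th)+y]
    for y,h in zip((120,40,-40,-120),(136,100,112,124)):
        draw(f,ca,circ(33,y),14,img,(0,255,0)); draw(f,ca,circ(24,y),h,img,(0,0,255));draw(f,ca,circ(24,y),14,img,(0,255,255))
    if n=="top": cv2.imwrite("pics/oa.png",img[680:1040,480:1280]);cv2.imwrite("pics/ob.png",img[680:1040,1340:2140])
    else: cv2.imwrite("pics/sa.png",img[480:960,1300:2000]);cv2.imwrite("pics/sb.png",img[800:1200,480:1280])
E
```

```text
cam [372.3   0.4 870.1]
136 [481.7 355.3]
100 [488.7 277.6]
112 [499.8 191.8]
124 [502.5 115.9]
[[ 542.   -52.2]
 [ 454.3  -55.2]
 [ 555.1 -400.6]
 [ 469.  -403.2]]
b [ 505.1 -227.8] 0.039581722977910606 [ 0.1  2.  -0.1  1.5  0.9 -1.3 -0.9 -2.2]
```

View pics/oa.png

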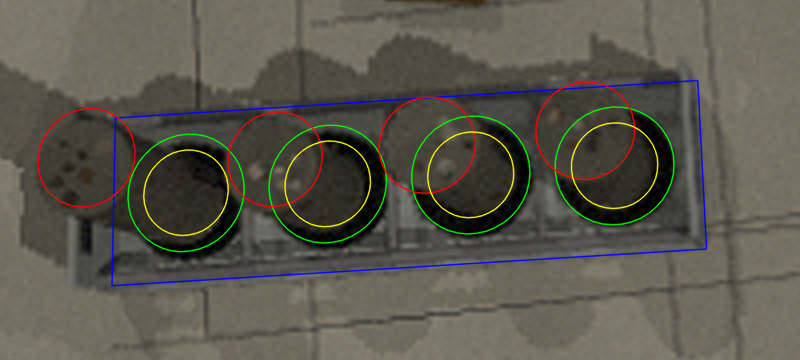

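View pics/ob.png

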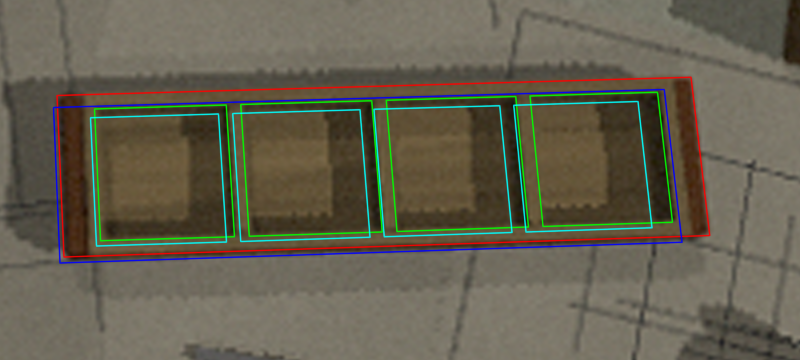

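View pics/sa.png

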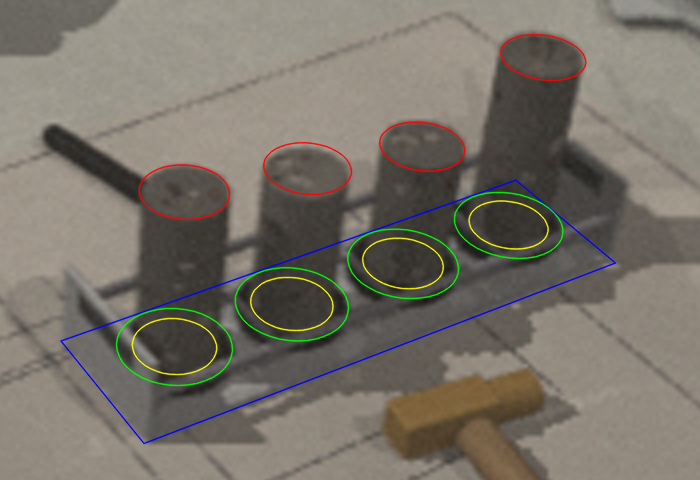

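View pics/sb.png

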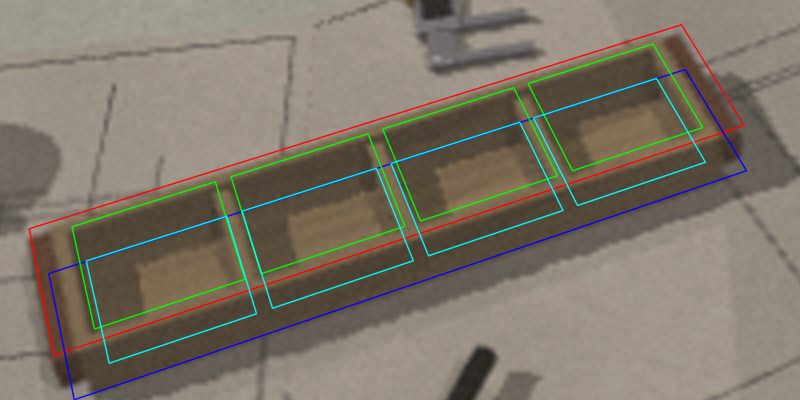

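Overlays fit within about 3 mm in both views, and the order left to right is core4, core1, core2, core3 (heights agree). Next I work out the turn of the jaws.

```bash
python3 - <<'E'
from h import *
from scipy.spatial.transform import Rotation as Ro
s=sensors.state();R=Ro.from_euler("xyz",s["ee_rot"],degrees=True).as_matrix();print(np.round(R,3)); y=R[:,1]; print(np.degrees(np.arctan2(y[1],y[0])))
E
```

```text
[[ 0.    0.28  0.96]
 [ 0.    0.96 -0.28]
 [-1.    0.    0.  ]]
73.73706337693825
```

{"fn": "play_rows", "kwargs": {
  "motion": [
    [0.02,-0.012,0,-0.1,1],
    [0.055,-0.034,0,-0.22,1],
    [0.09,-0.055,0,-0.34,1],
    [0.125,-0.076,0,-0.46,1],
    [0.16,-0.097,0,-0.58,1],
    [0.195,-0.118,0,-0.7,1],
    [0.23,-0.14,0,-0.82,1],
    [0.265,-0.161,0,-0.94,1]
  ],
  "squeeze": 20
}}

```text
time_s: 2.02
ee_pos: [427.5, 389.6, 214.2]
ee_rot: [110.5, 90.0, 40.0]
force: [0.4, 0.6, -0.4]
gripper_width: 91.3
```

{"fn": "play_rows", "kwargs": {
  "motion": [
    [0.03,-0.018,0,-0.12,1],
    [0.05,-0.03,0,-0.22,1],
    [0.058,-0.036,0,-0.282,1],
    [0.058,-0.036,0,-0.282,1],
    [0.058,-0.036,0,-0.282,1],
    [0.058,-0.036,0,-0.282,1],
    [0.058,-0.036,0,-0.282,1],
    [0.058,-0.036,0,-0.282,1]
  ]
}}

```text
time_s: 2.68
ee_pos: [483.1, 355.8, 214.1]
ee_rot: [164.1, 90.0, 78.0]
force: [0.1, 0.4, 0.8]
gripper_width: 91.0
```

```bash
python3 - <<'E'
from h import *
from scipy.spatial.transform import Rotation as Ro
s=sensors.state();R=Ro.from_euler("xyz",s["ee_rot"],degrees=True).as_matrix(); y=R[:,1]; print(s["ee_pos"],s["time_s"],s["qpos"],np.degrees(np.arctan2(y[1],y[0])))
f=wrist();cv2.imwrite("pics/w1.png",f["img"])
E
```

```text
[483.10218974 355.77398342 214.14529352] 2.6833 [3.52658783e+01 2.05626059e+01 8.62283034e+01 9.53511336e-03
 7.31992051e+01 3.14163728e+01] 3.846749825266044
```

View pics/w1.png

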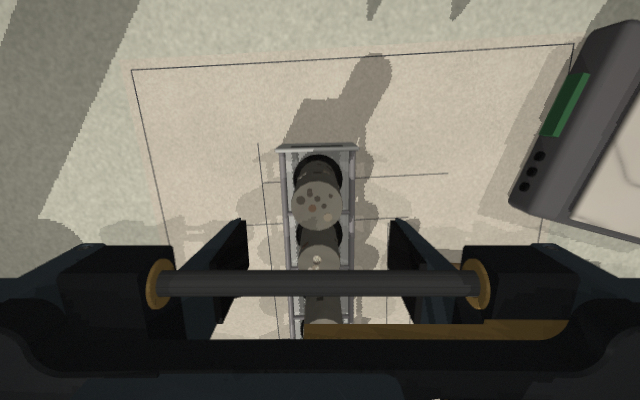

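Wrist view: core4's top disc centred at (318,205), centred between the fingers; core1's disc sits behind it at (320,265).

```bash
python3 - <<'E'
from h import *
f=wrist()
for p,z in (((318,205),136),((320,264),100)): print(atz(f,p,z))
print(f["state"]["ee_pos"], proj(f,[[484,355,136],[490.5,276.5,100],[499.5,194,112]]))
E
```

```text
[482.71816122 357.85604655 136.        ]
[490.32630891 278.29829045 100.        ]
[483.22102502 355.67329167 214.15913369] [[319.18853889 208.06418918]
 [320.04392927 265.45892226]
 [322.96243957 335.39591262]]
```

{"fn": "play_rows", "kwargs": {
  "motion": [
    [0,0,-0.02,0,1],
    [0,0,-0.055,0,1],
    [0,0,-0.09,0,1],
    [0,0,-0.115,0,1],
    [0,0,-0.132,0,1],
    [0,0,-0.14,0,1],
    [0,0,-0.142,0,1],
    [0,0,-0.142,0,0.75]
  ],
  "squeeze": 25
}}

```text
time_s: 3.45
ee_pos: [484.1, 355.4, 72.2]
ee_rot: [115.4, 90.0, 29.2]
force: [-0.0, 0.5, 0.3]
gripper_width: 86.7
```

{"fn": "play_rows", "kwargs": {
  "motion": [
    [0,0,0,0,0.65],
    [0,0,0,0,0.6],
    [0,0,0,0,0.55],
    [0,0,0,0,0.5],
    [0,0,0,0,0.4],
    [0,0,0,0,0.3],
    [0,0,0,0,0.3],
    [0,0,0,0,0.3]
  ]
}}

```text
time_s: 4.12
ee_pos: [483.3, 355.0, 72.3]
ee_rot: [-86.4, 89.9, -172.7]
force: [-2.2, 1.0, 5.3]
gripper_width: 47.8
```

```bash
python3 - <<'E'
from h import *
f=wrist();cv2.imwrite("pics/w2.png",f["img"]);print(f["state"]["force"],f["state"]["gripper_width"])
E
```

```text
[-2.20119677  0.97216345  5.3041648 ] 47.82988899154471
```

View pics/w2.png

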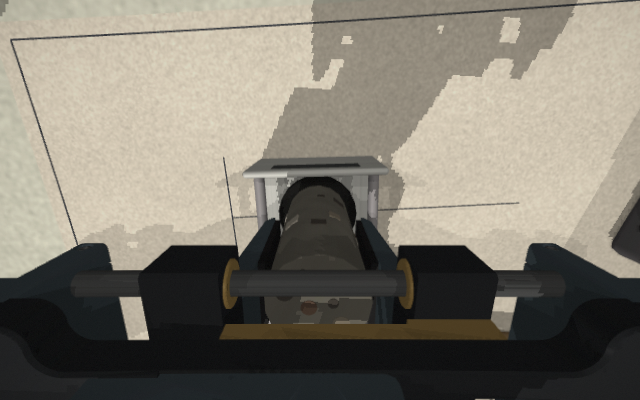

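Grip is on (47.8 mm, core 48). Lifting slowly at first.

{"fn": "play_rows", "kwargs": {
  "motion": [
    [0,0,0.004,0,0.3],
    [0,0,0.014,0,0.3],
    [0,0,0.034,0,0.3],
    [0,0,0.064,0,0.3],
    [0,0,0.098,0,0.3],
    [0,0,0.128,0,0.3],
    [0,0,0.144,0,0.3],
    [0,0,0.15,0,0.3]
  ]
}}

```text
time_s: 4.83
ee_pos: [485.6, 355.8, 225.7]
ee_rot: [117.1, 89.6, 30.8]
force: [0.9, 0.3, -4.5]
gripper_width: 47.8
```

{"fn": "play_rows", "kwargs": {
  "motion": [
    [0,-0.01,0,0,0.3],
    [0.001,-0.035,0,0,0.3],
    [0.002,-0.07,0,0,0.3],
    [0.003,-0.11,0,0,0.3],
    [0.004,-0.15,0,0,0.3],
    [0.006,-0.19,0,0,0.3],
    [0.008,-0.23,0,0,0.3],
    [0.01,-0.27,0,0,0.3]
  ]
}}

```text
time_s: 5.5
ee_pos: [492.1, 82.2, 219.8]
ee_rot: [-75.3, 89.7, -161.6]
force: [1.5, 0.1, -4.8]
gripper_width: 47.5
```

{"fn": "play_rows", "kwargs": {
  "motion": [
    [0.001,-0.04,0,0,0.3],
    [0.002,-0.08,0,0,0.3],
    [0.003,-0.115,0,0,0.3],
    [0.004,-0.145,0,0,0.3],
    [0.005,-0.168,0,0,0.3],
    [0.006,-0.182,0,0,0.3],
    [0.006,-0.19,0,0,0.3],
    [0.006,-0.194,0,0,0.3]
  ]
}}

```text
time_s: 6.17
ee_pos: [498.6, -110.2, 220.2]
ee_rot: [-101.7, 89.8, 171.9]
force: [-0.8, -0.7, -4.4]
gripper_width: 47.6
```

```bash
python3 - <<'E'
from h import *
f=wrist();cv2.imwrite("pics/w3.png",f["img"]);s=f["state"];print(s["force"],s["gripper_width"],s["ee_pos"])
t=grab_frame("top");cv2.imwrite("pics/t3.png",t["img"])
b=grab_frame("scene");cv2.imwrite("pics/s3.png",b["img"])
E
```

```text
[-0.83575223 -0.69597388 -4.39707914] 47.60409550412122 [ 498.58812066 -110.16791283  220.21528136]
```

View pics/w3.png

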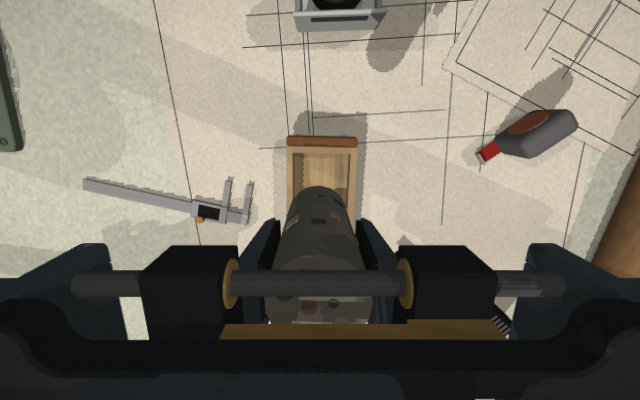

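View pics/s3.png

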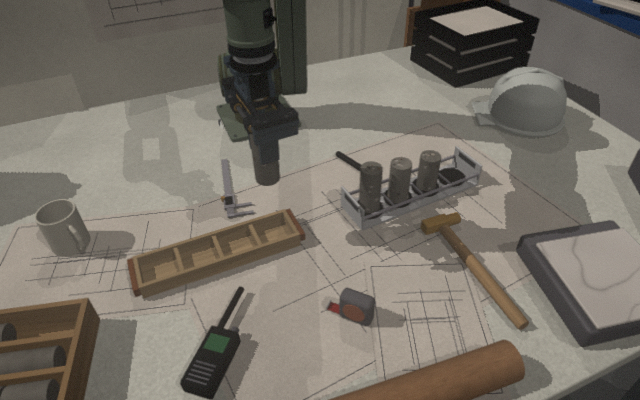

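Wrist view: core held upright; rack_b's brown end at (288..357, 137). The scene view shows the remaining three cores standing.

```bash
python3 - <<'E'
from h import *
f=wrist()
b=np.array([505.1,-227.8,0.0396])
def tr(v,o): c,s=np.cos(v[2]),np.sin(v[2]); o=np.array(o,float);return o@np.array([[c,s],[-s,c]])+v[:2]
print(proj(f,np.c_[tr(b,[(44,176),(-44,176),(36,156),(-36,156)]),[34]*4]))
for p in [(357,137),(288,137)]: print(atz(f,p,34), )
print(tr(b,[(44,176),(-44,176)]))
cv2.imwrite("pics/w3z.png",cv2.resize(f["img"][120:220,240:400],None,fx=5,fy=5))
E
```

```text
[[356.41948006 137.06839941]
 [284.5271789  135.18738845]
 [348.96592307 153.32459989]
 [291.08380775 151.82528493]]
[542.79792659 -50.06864624  34.        ]
[458.4820106  -55.56948758  34.        ]
[[542.09772642 -50.19603541]
 [454.16671644 -53.67992469]]
```

View pics/w3z.png

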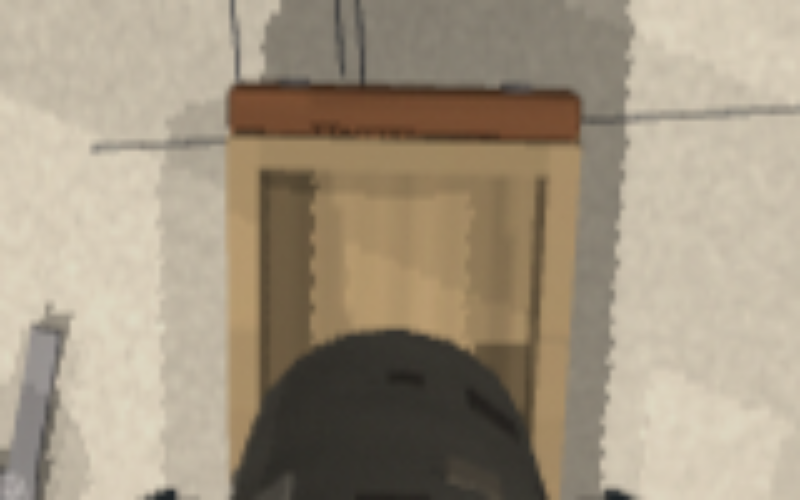

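Agrees within 2 mm. Lowering: 146 mm down, then the last bit slowly.

{"fn": "play_rows", "kwargs": {
  "motion": [
    [0.001,-0.002,-0.008,0,0.3],
    [0.001,-0.002,-0.03,0,0.3],
    [0.001,-0.002,-0.06,0,0.3],
    [0.001,-0.002,-0.09,0,0.3],
    [0.001,-0.002,-0.115,0,0.3],
    [0.001,-0.002,-0.132,0,0.3],
    [0.001,-0.002,-0.142,0,0.3],
    [0.001,-0.002,-0.147,0,0.3]
  ]
}}

```text
time_s: 7.03
ee_pos: [500.2, -110.2, 73.3]
ee_rot: [-109.1, 89.8, 164.7]
force: [0.5, 0.9, -5.2]
gripper_width: 47.6
```

{"fn": "play_rows", "kwargs": {
  "motion": [
    [0,0,-0.002,0,0.3],
    [0,0,-0.004,0,0.3],
    [0,0,-0.006,0,0.3],
    [0,0,-0.007,0,0.3],
    [0,0,-0.008,0,0.3],
    [0,0,-0.0085,0,0.3],
    [0,0,-0.009,0,0.3],
    [0,0,-0.009,0,0.3]
  ]
}}

```text
time_s: 7.7
ee_pos: [501.2, -111.1, 66.3]
ee_rot: [75.1, 90.0, -11.2]
force: [-0.2, 0.0, -3.3]
gripper_width: 47.7
```

{"fn": "play_rows", "kwargs": {
  "motion": [
    [0,0,-0.0005,0,0.3],
    [0,0,-0.001,0,0.3],
    [0,0,-0.001,0,0.3],
    [0,0,-0.001,0,0.3],
    [0,0,-0.001,0,0.3],
    [0,0,-0.001,0,0.3],
    [0,0,-0.001,0,0.3],
    [0,0,-0.001,0,0.3]
  ]
}}

```text
time_s: 8.37
ee_pos: [501.2, -111.1, 66.2]
ee_rot: [70.6, 89.9, -15.7]
force: [-2.1, 0.5, 5.0]
gripper_width: 47.3
```

{"fn": "play_rows", "kwargs": {
  "motion": [
    [0,0,0,0,0.53],
    [0,0,0,0,0.56],
    [0,0,0,0,0.62],
    [0,0,0,0,0.7],
    [0,0,0,0,0.8],
    [0,0,0,0,0.9],
    [0,0,0.004,0,0.9],
    [0,0,0.012,0,0.9]
  ]
}}

```text
time_s: 9.03
ee_pos: [500.4, -110.8, 76.6]
ee_rot: [-109.0, 89.9, 164.8]
force: [1.0, -0.9, -0.0]
gripper_width: 81.9
```

{"fn": "play_rows", "kwargs": {
  "motion": [
    [0,0,0.02,0,0.9],
    [0,0,0.05,0,0.9],
    [0,0,0.085,0,0.9],
    [0,0,0.115,0,0.9],
    [0,0.01,0.136,0,1],
    [0,0.035,0.136,0,1],
    [0,0.07,0.136,0,1],
    [0,0.11,0.136,0,1]
  ]
}}

```text
time_s: 9.7
ee_pos: [501.3, -0.8, 214.5]
ee_rot: [77.3, 89.8, -9.1]
force: [1.2, 0.4, 0.7]
gripper_width: 91.1
```

```bash
python3 - <<'E'
from h import *
s=sensors.state();print(s["ee_pos"],s["force"])
f=grab_frame("top");cv2.imwrite("pics/t4.png",f["img"])
E
```

```text
[501.28186794  -0.84228574 214.49546239] [1.1697163  0.39934017 0.70709549]
```

View pics/t4.png

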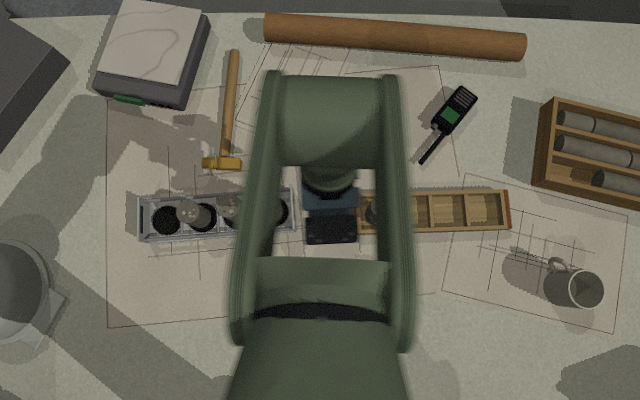

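{"fn": "play_rows", "kwargs": {
  "motion": [
    [-0.001,0.035,0,0,1],
    [-0.003,0.075,0,0,1],
    [-0.005,0.115,0,0,1],
    [-0.007,0.155,0,0,1],
    [-0.008,0.195,0,0,1],
    [-0.0095,0.23,0,0,1],
    [-0.0105,0.26,0,0,1],
    [-0.0105,0.274,0,0,1]
  ]
}}

```text
time_s: 10.42
ee_pos: [490.2, 276.4, 213.6]
ee_rot: [150.9, 89.9, 64.8]
force: [-1.1, -0.4, 0.6]
gripper_width: 91.0
```

{"fn": "play_rows", "kwargs": {
  "motion": [
    [0,0.0045,0,0,1],
    [0,0.0045,0,0,1],
    [0,0.0045,0,0,1],
    [0,0.0045,-0.005,0,1],
    [0,0.0045,-0.015,0,1],
    [0,0.0045,-0.03,0,1],
    [0,0.0045,-0.04,0,1],
    [0,0.0045,-0.043,0,1]
  ]
}}

```text
time_s: 11.08
ee_pos: [489.3, 275.9, 167.5]
ee_rot: [-63.1, 89.7, -149.4]
force: [0.4, -0.4, -0.3]
gripper_width: 91.4
```

```bash
python3 - <<'E'
from h import *
f=wrist();print(f["state"]["ee_pos"]);cv2.imwrite("pics/w5.png",f["img"])
P=[(490.4,277.5,100),(499.5,194,112)]
th=np.linspace(0,6.28,40);img=f["img"].copy()
for p in P: cv2.polylines(img,[np.int32(proj(f,np.c_[p[0]+24*np.cos(th),p[1]+24*np.sin(th),np.full(40,p[2])]))],True,(0,0,255))
cv2.imwrite("pics/w5.png",img)
E
```

```text
[489.31041605 275.93215594 167.47192166]
```

View pics/w5.png

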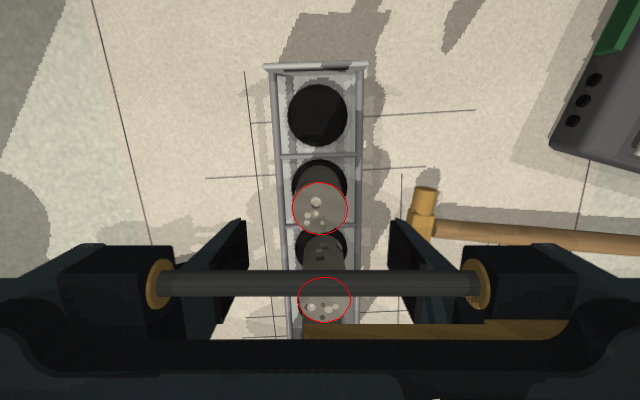

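{"fn": "play_rows", "kwargs": {
  "motion": [
    [0,0,-0.02,0,1],
    [0,0,-0.05,0,1],
    [0,0,-0.08,0,1],
    [0,0,-0.1,0,1],
    [0,0,-0.112,0,1],
    [0,0,-0.116,0,1],
    [0,0,-0.116,0,0.8],
    [0,0,-0.116,0,0.7]
  ]
}}

```text
time_s: 11.8
ee_pos: [491.2, 277.8, 54.8]
ee_rot: [113.6, 89.9, 27.3]
force: [0.4, -0.3, -0.1]
gripper_width: 81.2
```

{"fn": "play_rows", "kwargs": {
  "motion": [
    [0,0,0,0,0.62],
    [0,0,0,0,0.56],
    [0,0,0,0,0.5],
    [0,0,0,0,0.4],
    [0,0,0,0,0.3],
    [0,0,0,0,0.3],
    [0,0,0,0,0.3],
    [0,0,0,0,0.3]
  ]
}}

```text
time_s: 12.47
ee_pos: [490.3, 277.5, 54.4]
ee_rot: [-114.7, 90.0, 159.0]
force: [-2.3, 0.2, 4.6]
gripper_width: 47.3
```

{"fn": "play_rows", "kwargs": {
  "motion": [
    [0,0,0.004,0,0.3],
    [0,0,0.014,0,0.3],
    [0,0,0.034,0,0.3],
    [0,0,0.064,0,0.3],
    [0,0,0.1,0,0.3],
    [0,0,0.136,0,0.3],
    [0,0,0.16,0,0.3],
    [0,0,0.168,0,0.3]
  ]
}}

```text
time_s: 13.13
ee_pos: [492.5, 278.5, 226.9]
ee_rot: [113.4, 89.5, 27.1]
force: [0.4, 0.5, -3.3]
gripper_width: 47.8
```

{"fn": "play_rows", "kwargs": {
  "motion": [
    [0,-0.01,0,0,0.3],
    [0.001,-0.035,0,0,0.3],
    [0.002,-0.07,0,0,0.3],
    [0.003,-0.11,0,0,0.3],
    [0.004,-0.15,0,0,0.3],
    [0.005,-0.19,0,0,0.3],
    [0.007,-0.23,0,0,0.3],
    [0.008,-0.27,0,0,0.3]
  ]
}}

```text
time_s: 13.8
ee_pos: [496.4, 5.0, 219.3]
ee_rot: [-88.2, 89.7, -174.4]
force: [1.9, 0.6, -4.0]
gripper_width: 47.6
```

{"fn": "play_rows", "kwargs": {
  "motion": [
    [0.001,-0.04,0,0,0.3],
    [0.002,-0.08,0,0,0.3],
    [0.003,-0.115,0,0,0.3],
    [0.004,-0.145,0,0,0.3],
    [0.005,-0.168,0,0,0.3],
    [0.006,-0.182,0,0,0.3],
    [0.006,-0.191,0,0,0.3],
    [0.006,-0.196,0,0,0.3]
  ]
}}

```text
time_s: 14.47
ee_pos: [503.6, -189.0, 220.4]
ee_rot: [-118.5, 89.8, 155.1]
force: [0.4, 0.3, -3.1]
gripper_width: 47.7
```

{"fn": "play_rows", "kwargs": {
  "motion": [
    [0,0,0,0,0.3],
    [0,0,0,0,0.3],
    [0,0,0,0,0.3],
    [0,0,0,0,0.3],
    [0,0,-0.005,0,0.3],
    [0,0,-0.015,0,0.3],
    [0,0,-0.022,0,0.3],
    [0,0,-0.025,0,0.3]
  ]
}}

```text
time_s: 15.13
ee_pos: [503.5, -187.9, 195.0]
ee_rot: [-116.4, 89.8, 157.4]
force: [-1.1, 0.0, -3.7]
gripper_width: 47.8
```

```bash
python3 - <<'E'
from h import *
f=wrist();print(f["state"]["ee_pos"],f["state"]["force"])
b=np.array([505.8,-228.8,0.0396])
def tr(v,o): c,s=np.cos(v[2]),np.sin(v[2]); o=np.array(o,float);return o@np.array([[c,s],[-s,c]])+v[:2]
img=f["img"].copy()
cv2.polylines(img,[np.int32(proj(f,np.c_[tr(b,[(44,176),(44,-176),(-44,-176),(-44,176)]),[34]*4]))],True,(0,0,255))
cv2.polylines(img,[np.int32(proj(f,np.c_[tr(b,[(36,156),(36,84),(-36,84),(-36,156)]),[34]*4]))],True,(0,255,0))
th=np.linspace(0,6.28,40);p=tr(b,[(0,120)])[0]
cv2.polylines(img,[np.int32(proj(f,np.c_[p[0]+24*np.cos(th),p[1]+24*np.sin(th),np.full(40,130)]))],True,(255,0,255))
cv2.imwrite("pics/w6.png",img)
E
```

```text
[ 503.50593627 -187.8760391   195.02712262] [-1.12130759  0.04577326 -3.736332  ]
```

View pics/w6.png

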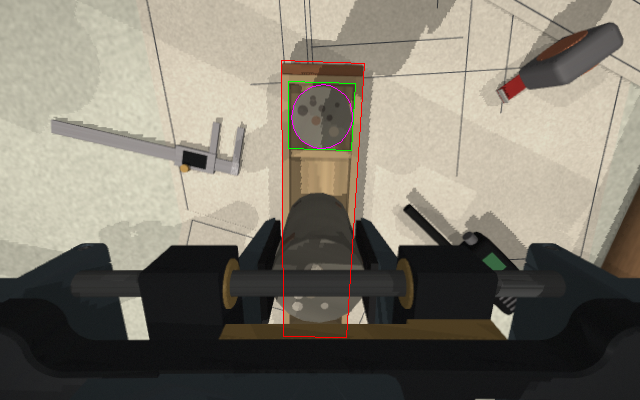

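Core4 stands at the pocket's centre (disc on the magenta circle at (322,117)) and the rack model fits. Lowering core1.

{"fn": "play_rows", "kwargs": {
  "motion": [
    [0,0,-0.01,0,0.3],
    [0,0,-0.035,0,0.3],
    [0,0,-0.067,0,0.3],
    [0,0,-0.097,0,0.3],
    [0,0,-0.12,0,0.3],
    [0,0,-0.134,0,0.3],
    [0,0,-0.14,0,0.3],
    [0,0,-0.142,0,0.3]
  ]
}}

```text
time_s: 15.85
ee_pos: [504.0, -188.3, 53.6]
ee_rot: [-116.7, 89.9, 157.0]
force: [-0.2, -0.1, -2.8]
gripper_width: 47.6
```

{"fn": "play_rows", "kwargs": {
  "motion": [
    [0,0,-0.001,0,0.3],
    [0,0,-0.003,0,0.3],
    [0,0,-0.004,0,0.3],
    [0,0,-0.005,0,0.3],
    [0,0,-0.006,0,0.3],
    [0,0,-0.007,0,0.3],
    [0,0,-0.0075,0,0.3],
    [0,0,-0.008,0,0.3]
  ]
}}

```text
time_s: 16.52
ee_pos: [504.8, -188.6, 48.3]
ee_rot: [63.9, 89.9, -22.4]
force: [-3.8, 1.1, 10.3]
gripper_width: 47.5
```

{"fn": "play_rows", "kwargs": {
  "motion": [
    [0,0,0,0,0.53],
    [0,0,0,0,0.56],
    [0,0,0,0,0.62],
    [0,0,0,0,0.7],
    [0,0,0,0,0.8],
    [0,0,0,0,0.9],
    [0,0,0.004,0,0.9],
    [0,0,0.012,0,0.9]
  ]
}}

```text
time_s: 17.18
ee_pos: [503.8, -188.2, 58.5]
ee_rot: [-116.8, 89.9, 156.9]
force: [0.1, 0.3, -0.8]
gripper_width: 81.4
```

{"fn": "play_rows", "kwargs": {
  "motion": [
    [0,0,0.02,0,0.9],
    [0,0,0.05,0,0.9],
    [0,0,0.085,0,0.9],
    [0,0,0.12,0,0.9],
    [0,0,0.145,0,1],
    [0,0.02,0.154,0,1],
    [0,0.055,0.154,0,1],
    [0,0.095,0.154,0,1]
  ]
}}

```text
time_s: 17.85
ee_pos: [505.1, -93.8, 214.9]
ee_rot: [70.5, 89.8, -15.9]
force: [1.1, -0.2, -0.2]
gripper_width: 91.5
```

{"fn": "play_rows", "kwargs": {
  "motion": [
    [-0.001,0.04,0,0,1],
    [-0.002,0.08,0,0,1],
    [-0.002,0.12,0,0,1],
    [-0.003,0.16,0,0,1],
    [-0.004,0.2,0,0,1],
    [-0.005,0.24,0,0,1],
    [-0.005,0.27,0,0,1],
    [-0.005,0.285,0,0,1]
  ]
}}

```text
time_s: 18.52
ee_pos: [499.2, 195.2, 213.9]
ee_rot: [140.7, 89.9, 54.6]
force: [0.5, 0.3, -0.1]
gripper_width: 91.0
```

{"fn": "play_rows", "kwargs": {
  "motion": [
    [0,0.0025,0,0,1],
    [0,0.0025,0,0,1],
    [0,0.0025,0,0,1],
    [0,0.0025,-0.005,0,1],
    [0,0.0025,-0.015,0,1],
    [0,0.0025,-0.03,0,1],
    [0,0.0025,-0.04,0,1],
    [0,0.0025,-0.043,0,1]
  ]
}}

```text
time_s: 19.18
ee_pos: [498.2, 192.7, 167.5]
ee_rot: [-72.2, 89.7, -158.5]
force: [0.3, 0.8, -0.6]
gripper_width: 91.4
```

```bash
python3 - <<'E'
from h import *
f=wrist();print(f["state"]["ee_pos"])
P=[(499.5,194,112),(503.5,116,124)]
th=np.linspace(0,6.28,40);img=f["img"].copy()
for p in P: cv2.polylines(img,[np.int32(proj(f,np.c_[p[0]+24*np.cos(th),p[1]+24*np.sin(th),np.full(40,p[2])]))],True,(0,0,255))
cv2.imwrite("pics/w7.png",img)
f=grab_frame("top");cv2.imwrite("pics/t7.png",f["img"])
E
```

```text
[498.16165505 192.71683    167.49383499]
```

View pics/w7.png

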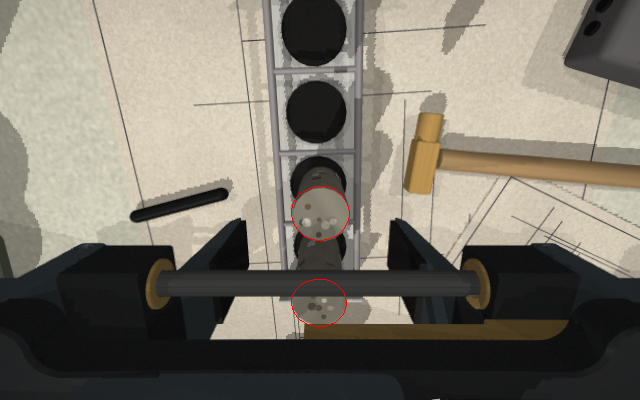

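View pics/t7.png

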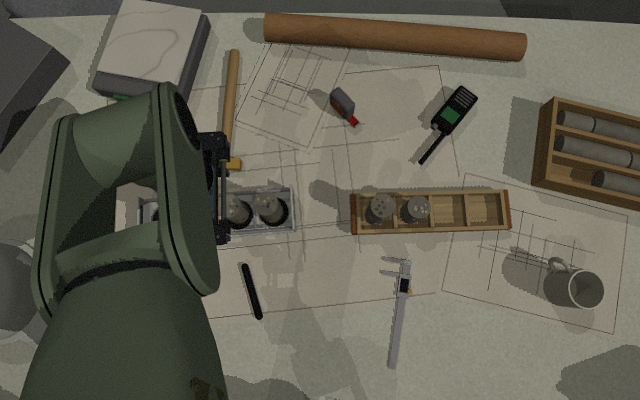

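Core2's disc is at (320,212), matching the prediction; cores 4 and 1 stand in pockets one and two (380,208), (417,208). Grasping core2.

{"fn": "play_rows", "kwargs": {
  "motion": [
    [0,0,-0.02,0,1],
    [0,0,-0.05,0,1],
    [0,0,-0.08,0,1],
    [0,0,-0.1,0,1],
    [0,0,-0.11,0,1],
    [0,0,-0.114,0,1],
    [0,0,-0.114,0,0.8],
    [0,0,-0.114,0,0.7]
  ]
}}

```text
time_s: 19.95
ee_pos: [500.6, 194.4, 57.2]
ee_rot: [105.6, 89.9, 19.4]
force: [-0.2, 0.8, 0.6]
gripper_width: 80.7
```

{"fn": "play_rows", "kwargs": {
  "motion": [
    [0,0,0,0,0.62],
    [0,0,0,0,0.56],
    [0,0,0,0,0.5],
    [0,0,0,0,0.4],
    [0,0,0,0,0.3],
    [0,0,0,0,0.3],
    [0,0,0,0,0.3],
    [0,0,0,0,0.3]
  ]
}}

```text
time_s: 20.62
ee_pos: [500.0, 194.2, 56.4]
ee_rot: [102.0, 89.9, 15.7]
force: [0.1, -1.1, 2.8]
gripper_width: 47.4
```

{"fn": "play_rows", "kwargs": {
  "motion": [
    [0,0,0.004,0,0.3],
    [0,0,0.014,0,0.3],
    [0,0,0.034,0,0.3],
    [0,0,0.064,0,0.3],
    [0,0,0.1,0,0.3],
    [0,0,0.135,0,0.3],
    [0,0,0.158,0,0.3],
    [0,0,0.166,0,0.3]
  ]
}}

```text
time_s: 21.28
ee_pos: [500.8, 194.5, 226.3]
ee_rot: [106.9, 89.6, 20.7]
force: [1.0, -0.5, -4.1]
gripper_width: 47.5
```

{"fn": "play_rows", "kwargs": {
  "motion": [
    [0,-0.01,0,0,0.3],
    [0.001,-0.035,0,0,0.3],
    [0.001,-0.07,0,0,0.3],
    [0.002,-0.11,0,0,0.3],
    [0.002,-0.15,0,0,0.3],
    [0.003,-0.19,0,0,0.3],
    [0.003,-0.23,0,0,0.3],
    [0.004,-0.27,0,0,0.3]
  ]
}}

```text
time_s: 21.95
ee_pos: [500.8, -78.2, 219.2]
ee_rot: [-100.1, 89.7, 173.7]
force: [0.8, -0.0, -4.6]
gripper_width: 47.7
```

{"fn": "play_rows", "kwargs": {
  "motion": [
    [0.001,-0.04,0,0,0.3],
    [0.002,-0.08,0,0,0.3],
    [0.003,-0.115,0,0,0.3],
    [0.003,-0.145,0,0,0.3],
    [0.004,-0.167,0,0,0.3],
    [0.004,-0.181,0,0,0.3],
    [0.004,-0.189,0,0,0.3],
    [0.004,-0.193,0,0,0.3]
  ]
}}

```text
time_s: 22.62
ee_pos: [506.5, -269.4, 220.3]
ee_rot: [-126.0, 89.8, 147.6]
force: [-0.1, 0.3, -3.9]
gripper_width: 47.5
```

{"fn": "play_rows", "kwargs": {
  "motion": [
    [0,0,0,0,0.3],
    [0,0,0,0,0.3],
    [0,0,0,0,0.3],
    [0,0,0,0,0.3],
    [0,0,-0.005,0,0.3],
    [0,0,-0.015,0,0.3],
    [0,0,-0.022,0,0.3],
    [0,0,-0.025,0,0.3]
  ]
}}

```text
time_s: 23.28
ee_pos: [506.6, -268.3, 194.9]
ee_rot: [-124.3, 89.8, 149.5]
force: [0.8, -0.8, -4.2]
gripper_width: 47.7
```

```bash
python3 - <<'E'
from h import *
f=wrist();print(f["state"]["ee_pos"],f["state"]["force"])
b=np.array([505.8,-228.8,0.0396])
def tr(v,o): c,s=np.cos(v[2]),np.sin(v[2]); o=np.array(o,float);return o@np.array([[c,s],[-s,c]])+v[:2]
img=f["img"].copy()
cv2.polylines(img,[np.int32(proj(f,np.c_[tr(b,[(44,176),(44,-176),(-44,-176),(-44,176)]),[34]*4]))],True,(0,0,255))
th=np.linspace(0,6.28,40)
for y,h in ((120,130),(40,94)):
  p=tr(b,[(0,y)])[0]
  cv2.polylines(img,[np.int32(proj(f,np.c_[p[0]+24*np.cos(th),p[1]+24*np.sin(th),np.full(40,h)]))],True,(255,0,255))
cv2.imwrite("pics/w8.png",img)
E
```

```text
[ 506.56403736 -268.25631285  194.93582844] [ 0.78446939 -0.81874827 -4.20537521]
```

View pics/w8.png

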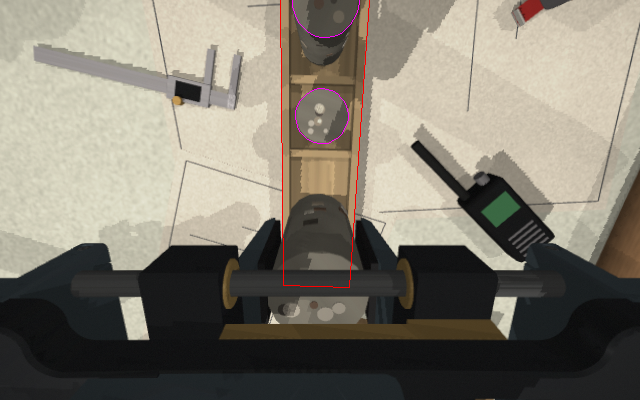

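Core1 stands centred at (322,116). Lowering core2.

{"fn": "play_rows", "kwargs": {
  "motion": [
    [0,0,-0.01,0,0.3],
    [0,0,-0.035,0,0.3],
    [0,0,-0.067,0,0.3],
    [0,0,-0.097,0,0.3],
    [0,0,-0.12,0,0.3],
    [0,0,-0.133,0,0.3],
    [0,0,-0.139,0,0.3],
    [0,0,-0.141,0,0.3]
  ]
}}

```text
time_s: 24.0
ee_pos: [507.0, -268.8, 54.6]
ee_rot: [-124.5, 89.9, 149.2]
force: [0.5, 0.6, -3.2]
gripper_width: 47.7
```

{"fn": "play_rows", "kwargs": {
  "motion": [
    [0,0,-0.001,0,0.3],
    [0,0,-0.002,0,0.3],
    [0,0,-0.003,0,0.3],
    [0,0,-0.004,0,0.3],
    [0,0,-0.005,0,0.3],
    [0,0,-0.006,0,0.3],
    [0,0,-0.0065,0,0.3],
    [0,0,-0.007,0,0.3]
  ]
}}

```text
time_s: 24.67
ee_pos: [507.8, -269.1, 50.4]
ee_rot: [55.0, 89.9, -31.3]
force: [-2.5, 2.1, 9.1]
gripper_width: 47.6
```

Contact. Release, rise, and go for core3.

{"fn": "play_rows", "kwargs": {
  "motion": [
    [0,0,0,0,0.53],
    [0,0,0,0,0.56],
    [0,0,0,0,0.62],
    [0,0,0,0,0.7],
    [0,0,0,0,0.8],
    [0,0,0,0,0.9],
    [0,0,0.004,0,0.9],
    [0,0,0.012,0,0.9]
  ]
}}

```text
time_s: 25.33
ee_pos: [506.9, -268.6, 60.5]
ee_rot: [-124.6, 89.9, 149.1]
force: [-0.3, -0.1, -0.3]
gripper_width: 81.9
```

{"fn": "play_rows", "kwargs": {
  "motion": [
    [0,0,0.02,0,0.9],
    [0,0,0.05,0,0.9],
    [0,0,0.085,0,0.9],
    [0,0,0.12,0,0.9],
    [0,0,0.145,0,1],
    [0,0.02,0.152,0,1],
    [0,0.055,0.152,0,1],
    [0,0.095,0.152,0,1]
  ]
}}

```text
time_s: 26.0
ee_pos: [508.0, -174.4, 214.8]
ee_rot: [63.1, 89.8, -23.4]
force: [-0.3, 1.0, -1.2]
gripper_width: 91.2
```

{"fn": "play_rows", "kwargs": {
  "motion": [
    [-0.001,0.04,0,0,1],
    [-0.002,0.08,0,0,1],
    [-0.002,0.12,0,0,1],
    [-0.003,0.16,0,0,1],
    [-0.004,0.2,0,0,1],
    [-0.004,0.24,0,0,1],
    [-0.004,0.27,0,0,1],
    [-0.004,0.286,0,0,1]
  ]
}}

```text
time_s: 26.67
ee_pos: [503.2, 115.4, 213.9]
ee_rot: [134.0, 89.9, 47.9]
force: [0.0, -0.6, -0.4]
gripper_width: 91.5
```

{"fn": "play_rows", "kwargs": {
  "motion": [
    [0,0.004,0,0,1],
    [0,0.004,0,0,1],
    [0,0.004,0,0,1],
    [0,0.004,-0.005,0,1],
    [0,0.004,-0.015,0,1],
    [0,0.004,-0.025,0,1],
    [0,0.004,-0.031,0,1],
    [0,0.004,-0.033,0,1]
  ]
}}

```text
time_s: 27.33
ee_pos: [502.4, 115.3, 178.0]
ee_rot: [-80.8, 89.8, -167.1]
force: [0.0, 0.5, 0.6]
gripper_width: 91.4
```

```bash
python3 - <<'E'
from h import *
f=wrist();print(f["state"]["ee_pos"])
P=[(503.5,116,124)]
th=np.linspace(0,6.28,40);img=f["img"].copy()
for p in P: cv2.polylines(img,[np.int32(proj(f,np.c_[p[0]+24*np.cos(th),p[1]+24*np.sin(th),np.full(40,p[2])]))],True,(0,0,255))
cv2.imwrite("pics/w9.png",img)
E
```

```text
[502.43505737 115.2560882  177.96271658]
```

View pics/w9.png

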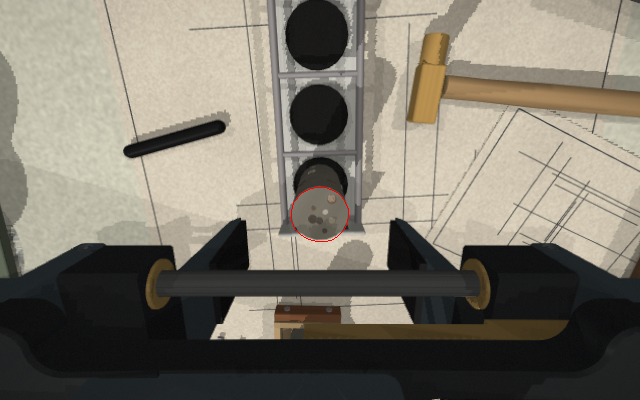

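{"fn": "play_rows", "kwargs": {
  "motion": [
    [0,0,-0.02,0,1],
    [0,0,-0.05,0,1],
    [0,0,-0.08,0,1],
    [0,0,-0.1,0,1],
    [0,0,-0.112,0,1],
    [0,0,-0.116,0,1],
    [0,0,-0.116,0,0.8],
    [0,0,-0.116,0,0.7]
  ]
}}

```text
time_s: 28.05
ee_pos: [504.2, 116.1, 64.6]
ee_rot: [98.4, 89.9, 12.1]
force: [0.2, -0.3, -0.1]
gripper_width: 80.8
```

{"fn": "play_rows", "kwargs": {
  "motion": [
    [0,0,0,0,0.62],
    [0,0,0,0,0.56],
    [0,0,0,0,0.5],
    [0,0,0,0,0.4],
    [0,0,0,0,0.3],
    [0,0,0,0,0.3],
    [0,0,0,0,0.3],
    [0,0,0,0,0.3]
  ]
}}

```text
time_s: 28.72
ee_pos: [503.8, 116.0, 64.4]
ee_rot: [96.1, 90.0, 9.8]
force: [0.6, 0.7, 3.5]
gripper_width: 47.8
```

{"fn": "play_rows", "kwargs": {
  "motion": [
    [0,0,0.004,0,0.3],
    [0,0,0.014,0,0.3],
    [0,0,0.034,0,0.3],
    [0,0,0.064,0,0.3],
    [0,0,0.1,0,0.3],
    [0,0,0.131,0,0.3],
    [0,0,0.15,0,0.3],
    [0,0,0.158,0,0.3]
  ]
}}

```text
time_s: 29.38
ee_pos: [504.6, 116.3, 225.5]
ee_rot: [98.1, 89.7, 11.8]
force: [0.8, -0.4, -4.4]
gripper_width: 47.7
```

{"fn": "play_rows", "kwargs": {
  "motion": [
    [0,-0.01,0,0,0.3],
    [0.001,-0.035,0,0,0.3],
    [0.001,-0.07,0,0,0.3],
    [0.002,-0.11,0,0,0.3],
    [0.002,-0.15,0,0,0.3],
    [0.003,-0.19,0,0,0.3],
    [0.003,-0.23,0,0,0.3],
    [0.004,-0.27,0,0,0.3]
  ]
}}

```text
time_s: 30.05
ee_pos: [505.2, -156.1, 219.5]
ee_rot: [-107.7, 89.7, 166.0]
force: [1.8, 0.4, -4.7]
gripper_width: 48.0
```

{"fn": "play_rows", "kwargs": {
  "motion": [
    [0.001,-0.04,0,0,0.3],
    [0.002,-0.08,0,0,0.3],
    [0.002,-0.115,0,0,0.3],
    [0.003,-0.145,0,0,0.3],
    [0.003,-0.168,0,0,0.3],
    [0.003,-0.182,0,0,0.3],
    [0.003,-0.191,0,0,0.3],
    [0.003,-0.195,0,0,0.3]
  ]
}}

```text
time_s: 30.72
ee_pos: [509.6, -349.6, 220.3]
ee_rot: [-130.6, 89.8, 143.1]
force: [-0.0, -0.1, -4.2]
gripper_width: 47.5
```

{"fn": "play_rows", "kwargs": {
  "motion": [
    [0,0,0,0,0.3],
    [0,0,0,0,0.3],
    [0,0,0,0,0.3],
    [0,0,0,0,0.3],
    [0,0,-0.005,0,0.3],
    [0,0,-0.012,0,0.3],
    [0,0,-0.016,0,0.3],
    [0,0,-0.017,0,0.3]
  ]
}}

```text
time_s: 31.38
ee_pos: [509.9, -348.3, 203.4]
ee_rot: [-130.6, 89.8, 143.2]
force: [0.6, -0.4, -5.2]
gripper_width: 47.6
```

```bash
python3 - <<'E'
from h import *
f=wrist();print(f["state"]["ee_pos"],f["state"]["force"])
b=np.array([505.8,-228.8,0.0396])
def tr(v,o): c,s=np.cos(v[2]),np.sin(v[2]); o=np.array(o,float);return o@np.array([[c,s],[-s,c]])+v[:2]
img=f["img"].copy()
cv2.polylines(img,[np.int32(proj(f,np.c_[tr(b,[(44,176),(44,-176),(-44,-176),(-44,176)]),[34]*4]))],True,(0,0,255))
th=np.linspace(0,6.28,40)
for y,h in ((40,94),(-40,106)):
  p=tr(b,[(0,y)])[0]
  cv2.polylines(img,[np.int32(proj(f,np.c_[p[0]+24*np.cos(th),p[1]+24*np.sin(th),np.full(40,h)]))],True,(255,0,255))
cv2.imwrite("pics/w10.png",img)
E
```

```text
[ 509.87466102 -348.2966188   203.41273482] [ 0.5908367  -0.40996094 -5.24247713]
```

View pics/w10.png

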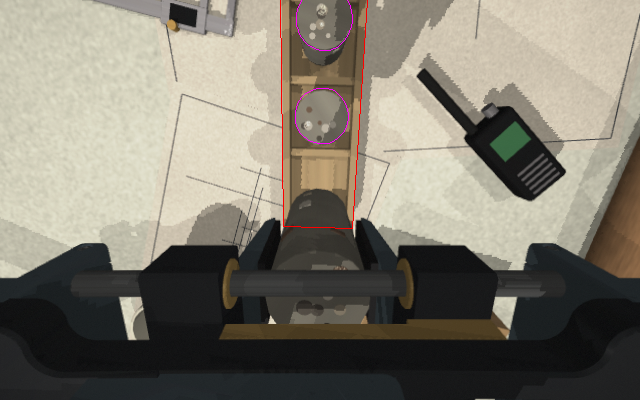

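Core2 is centred at (322,116); the rack outline still matches. Lowering core3.

{"fn": "play_rows", "kwargs": {
  "motion": [
    [0,0,-0.01,0,0.3],
    [0,0,-0.035,0,0.3],
    [0,0,-0.067,0,0.3],
    [0,0,-0.097,0,0.3],
    [0,0,-0.12,0,0.3],
    [0,0,-0.133,0,0.3],
    [0,0,-0.139,0,0.3],
    [0,0,-0.141,0,0.3]
  ]
}}

```text
time_s: 32.1
ee_pos: [510.0, -348.7, 62.5]
ee_rot: [-131.2, 89.9, 142.5]
force: [-0.3, -0.4, -4.4]
gripper_width: 47.5
```

{"fn": "play_rows", "kwargs": {
  "motion": [
    [0,0,-0.001,0,0.3],
    [0,0,-0.002,0,0.3],
    [0,0,-0.003,0,0.3],
    [0,0,-0.004,0,0.3],
    [0,0,-0.005,0,0.3],
    [0,0,-0.006,0,0.3],
    [0,0,-0.0065,0,0.3],
    [0,0,-0.007,0,0.3]
  ]
}}

```text
time_s: 32.77
ee_pos: [510.8, -349.2, 58.4]
ee_rot: [49.1, 89.9, -37.1]
force: [-3.3, 1.4, 8.4]
gripper_width: 47.4
```

{"fn": "play_rows", "kwargs": {
  "motion": [
    [0,0,0,0,0.53],
    [0,0,0,0,0.56],
    [0,0,0,0,0.62],
    [0,0,0,0,0.7],
    [0,0,0,0,0.8],
    [0,0,0,0,0.9],
    [0,0,0.004,0,0.9],
    [0,0,0.012,0,0.9]
  ]
}}

```text
time_s: 33.43
ee_pos: [509.9, -348.6, 68.4]
ee_rot: [-130.4, 89.9, 143.3]
force: [-0.2, 0.6, -0.1]
gripper_width: 82.0
```

{"fn": "play_rows", "kwargs": {
  "motion": [
    [0,0,0.02,0,0.9],
    [0,0,0.05,0,0.9],
    [0,0,0.085,0,0.9],
    [0,0,0.115,0,0.9],
    [0,0,0.14,0,1],
    [0,0.02,0.152,0,1],
    [0,0.055,0.152,0,1],
    [0,0.095,0.152,0,1]
  ]
}}

```text
time_s: 34.1
ee_pos: [511.0, -254.6, 223.0]
ee_rot: [56.6, 89.8, -29.8]
force: [0.5, 0.9, 0.9]
gripper_width: 91.1
```

{"fn": "play_rows", "kwargs": {
  "motion": [
    [0,0.04,0,0,1],
    [0,0.08,0,0,1],
    [0,0.12,0,0,1],
    [0,0.16,0,0,1],
    [0,0.2,0,0,1],
    [0,0.24,0,0,1],
    [0,0.28,0,0,1],
    [0,0.32,0,0,1]
  ]
}}

```text
time_s: 34.77
ee_pos: [510.2, 67.9, 222.1]
ee_rot: [90.6, 89.9, 4.3]
force: [0.7, 0.5, 0.5]
gripper_width: 91.0
```

{"fn": "play_rows", "kwargs": {
  "motion": [
    [0,0.04,0,0,1],
    [0,0.07,0,0,1],
    [0,0.09,0,0,1],
    [0,0.1,0,0,1],
    [0,0.1,0,0,1],
    [0,0.1,0,0,1],
    [0,0.1,0,0,1],
    [0,0.1,0,0,1]
  ]
}}

```text
time_s: 35.43
ee_pos: [510.6, 164.6, 221.2]
ee_rot: [20.3, 90.0, -66.0]
force: [-0.1, -0.8, 0.1]
gripper_width: 91.3
```

```bash
python3 - <<'E'
from h import *
b=np.array([505.8,-228.8,0.0396])
def tr(v,o): c,s=np.cos(v[2]),np.sin(v[2]); o=np.array(o,float);return o@np.array([[c,s],[-s,c]])+v[:2]
th=np.linspace(0,6.28,40)
for n in ("top","scene"):
  f=grab_frame(n); img=cv2.resize(f["img"],None,fx=4,fy=4,interpolation=cv2.INTER_CUBIC)
  for y,h in ((120,130),(40,94),(-40,106),(-120,118)):
    p=tr(b,[(0,y)])[0]
    cv2.polylines(img,[np.int32(4*proj(f,np.c_[p[0]+24*np.cos(th),p[1]+24*np.sin(th),np.full(40,h)]))],True,(255,0,255))
  cv2.imwrite(f"pics/f_{n}.png",img[680:1040,1340:2140] if n=="top" else img[600:1200,480:1280])
print(sensors.state()["force"],sensors.state()["ee_pos"],sensors.state()["time_s"])
E
```

```text
[-0.46539253 -0.0875674  -0.11675367] [510.63431505 164.84191282 221.09701549] 35.5333
```

View pics/f_top.png

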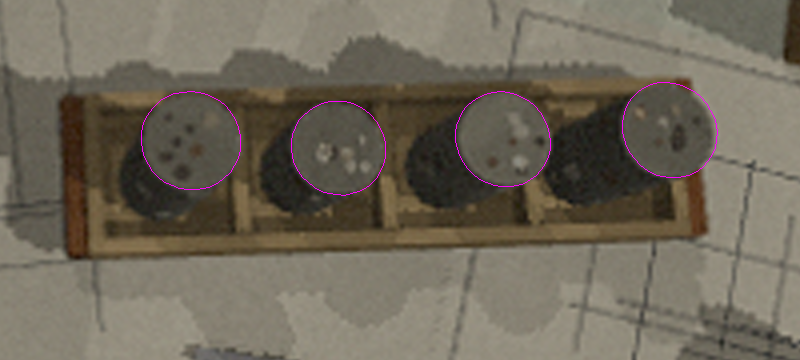

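View pics/f_scene.png

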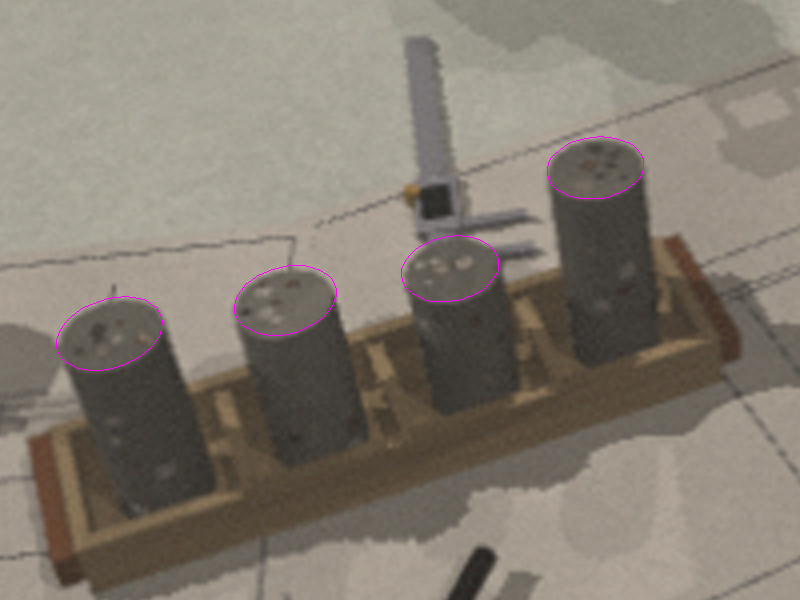

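Both views show all four cores upright, with their top discs on the predicted circles for pocket centres at the right heights. The arm is clear.

```bash
python3 -c "
from workcell import job_done
print(job_done())"
```

```text
the job is handed in; nothing more can be done
None
```

I moved all four cores to the plywood rack in their original order, left to right: core4, core1, core2, core3. The job was handed in at about 35.5 s of the 115 s allowed. `job_done()` gave no verdict.

- **Setting down:** each core was lowered slowly until it touched the pocket floor, with 5–10 N read at the wrist, then released before the arm rose.
- **Final position:** in the top and scene pictures, the four top discs lie within about 3 mm of the circles predicted for upright cores at the pocket centres. The heights also match which core is in which pocket.
- **Arm:** it ended clear of everything, at z of about 221 mm with the gripper open and close to zero force.
- **Disagreements:** the rack positions from the cameras differed by 2–4 mm. I set the storage rack's pose from the top and wrist views, which is well inside the 15 mm tolerance. The finder network mixed up the two racks and the seats, since they are one class to it, so I identified them from the pictures.

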